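Show the glass sample's label to the reader

ROBOT

A 6-joint arm with a two-finger parallel gripper is mounted at the origin on the work surface. World frame = base frame: x ahead of the robot, y to its left, z up, the work surface at z = 0. Lengths are in m, angles in rad, forces in N, time in s.
With the tool pointing down it reaches from about 0.375 to 0.9 m from the base axis. Payload 3.1 kg.
Tool frame: the origin (TCP) lies on the front face of the gripper's body, between the roots of the fingers; the fingertips stand 70 mm ahead of it and the grasp point (between the pads) lies 51 mm ahead of it; z points along the fingers, y is the line along which they close (so a half turn about z gives the same grasp; the last joint's range is limited). The gripper opens to 87 mm and grips with 3 to 60 N. Pads are 19 mm wide; open, the fingers measure 117 mm over their backs; the gripper's body (75 mm by 190 mm) begins 51 mm behind the grasp point.
Start: joints at [-1.361, 0.527, 1.433, -0, 1.181, -0.178], TCP at [0.236, -0.579, 0.292] pointing down, gripper open.
Joint ranges: [-3.08, 3.08], [-0.75, 2.2], [0.22, 2.44], [-1.43, 4.57], [0, 2.65], [-2.85, 2.85]. Speed limits (rad/s): [2.79, 2.79, 3.14, 3.14, 3.14, 3.14].

INTERFACE

Orientations are given as a unit quaternion [x, y, z, w].
In Python, from rig import robot, cams, ticket gives the robot as it stands. The module is installed in compiled form; this text tells all that it offers.
- The arm moves only by the shell command python3 -m crank 'ROWS' [FORCE]. ROWS is JSON, a list of rows, each a list of 7 numbers: the shift along the tool's x, y, z in cm, then the turn, a rotation vector about the tool's x, y, z in rad, then the closure, from 0 (fully open) to 1 (shut). A call has 1 to 5 rows; each row shifts and turns the commanded pose from where the row before left it, along the tool's axes as they then stand; what a row does not reach is not made up. A row lasts 1/8 s, in which the tool goes at most 62.5 mm and 10.7 degrees, less where a joint would pass 70% of its speed; a pose out of reach is approached as far as the arm can. A call is refused whole if a number of a shift passes 6.25 or a number of a turn 0.188, either way. A call with a gripper value outside its range is refused whole. The fingers move at their own pace and stop on an object; FORCE is the grip in N (left out, the last holds). Time passes only in rows, so rows that do not move let the fingers close. It gives the time, the measured TCP pose, the force, the opening and the grip force at its end, in the units of the state.
- robot.get_obs(): the state, without advancing time (a new reading comes with each control period).
- cams.camera(name): name is "side" or "top" or "wrist"; returns the picture (400x640x3 uint8, red, green, blue); there is no depth.
- cams.camera_info(name): a dict with "intrinsics" (3x3 intrinsics, pixels), "pose" (4x4, takes a point from camera to world coordinates). Camera axes: x right, y down, z forward; pixel columns grow to the right and rows downward; lengths in m; the calibration is good to about 2 mm. The wrist camera is an equidistant fisheye: a pixel r from the principal point sees the ray r / f radians off the axis. A picture is of the moment at which its call begins: read the wrist's pose just before it. camera_info takes no time and is no camera call; for the wrist camera it gives the pose at the moment of the call.
- ticket.hand_in(): hands the job in; it is judged then, once.
The state is a dict: "time": time; "q": joint angles; "joint_velocities": joint speeds; "joint_torque": joint torques, N m; "position": TCP position; "tool_rot": TCP orientation; "ft_force": force on the tool from outside, world axes, zero at the start; "moment": the same for the moment, N m; "grip_width": finger opening in m; "grip_force": force on a finger pad.
Only numpy, scipy, OpenCV 4.12 (cv2) and the standard library are available. Lean on these libraries where they do the work, as an engineer would, in place of code of your own. Each camera call takes 0.05 s, during which the arm holds its last target. There are 200 camera calls.

TASK

Turn the wing knob of the tile carrier anticlockwise until it clicks over and the keeper bar stands clear of the glass tiles, then lift out the one tile with a notched corner, holding it only by its clear end: the notch marks the frosted label end, which the fingers must not touch. Hold it up about 25 cm above the bench, turned and tipped so that its label looks half-way up towards the reader behind the open sample book (away from the robot), and finish there, still holding it. Leave the two plain tiles and everything else on the bench where they are.

Things in the scene. Friction and masses are not known exactly. Their poses are not given: they have to be found in the camera images.
- sample_mid (a point): The sample: a fused-glass tile 80 mm long (x), 8 mm thick (y), 48 mm high (z), 77 g, standing on its long edge in one of the carrier's three slots; which slot varies, and the carrier has any yaw. The point is its centre, 42 mm above the bench. x points to the frosted end, z up, y out of the face with the label. From the label side the notch is at the top left.
- sample_frost (a point): Centre of the frosted (white, sandblasted) label end of the sample, 22 mm from the tile's centre; axes as there. The frosting covers everything beyond 4 mm from the centre (x > +4 mm, full height and thickness). Its outer top corner is the notch: a square of 8 x 8 mm cut out. The paper label is on the +y face.
- sample_clear (a point): Centre of the clear end of the sample (the end to hold), 18 mm from the tile's centre along -x; axes as there. The clear part is 44 mm long, from x = -40 to +4 mm of the tile.
- keeper (a joint): Turn of the keeper (wing knob and bar in one piece on an upright pivot): 0 = locked, bar over the tiles; anticlockwise seen from above to its stop at 1.57 = open, bar at right angles. An over-centre spring resists with up to about 0.13 N m until half-way (0.79), then it clicks over and springs to 1.57 by itself once let go.
- keeper_grip (a point): Wing knob, a point on its upright axis at the height to grip, 99 mm above the bench. The black wing is 12 mm thick (this point's x), 44 mm long (y), from 18 mm below the point to 11 mm above. y points along the 166 mm bar, away from the pivot. Bar: 14 mm wide, from 30 to 24 mm below the point, 3 mm above the tiles' tops; under the knob lies a 52 mm disc, as high. Axes turn with the knob.
- rack: The tile carrier: wooden base 112 mm (x) by 196 mm (y, from -116 to +80 mm), fixed; origin on the bench. Slots along x, 10 mm wide, at y = -22, +20 and +62 mm, one tile in each; slot floor 18 mm, ribs 26 mm above the bench. The knob's pivot is at x = 0, y = -92 mm. The bar lies along +y when locked, along -x (out over the bench) when open.
- blank1_mid (a point): Centre of a plain clear glass tile, 80 x 8 x 48 mm, no notch, no frosting, standing in another slot. Stays.
- blank2_mid (a point): Centre of the other plain clear glass tile, as above. Stays.
- reader (a point): Middle of the near edge of the open sample book (150 x 216 mm, 13 mm high, fixed at the far edge of the bench). Its z axis is the direction in which the label shall look: to the reader's side, away from the robot, and 45 degrees up.
- tin: Small steel bowl, 52 mm across, 24 mm high, beside the carrier; origin at its underside. Stays.
- bezel: Brass ring, 42 mm across, 12 mm high, beside the carrier; origin at its underside. Stays.
- hammer: Hammer, 230 mm long, lying on the bench. Stays.
- driver: Screwdriver, 170 mm long, lying on the bench. Stays.
- jar: Glass jar with a steel lid, 60 mm across, 75 mm high. Stays.
- doming: Steel doming block, a 55 mm cube. Stays.

How it is judged:
By the outcome, as a careful person would: the job done as asked, in the order asked, and still so for the second after the job is handed in, while the arm keeps its last pose, push and grip.
It also fails if it takes over 48 s, if anything falls off the work surface, if the arm or the gripper's body presses on something with over 40 N, if the wrist force passes 120 N, or if a joint passes its speed limit or range.

## Working session

There is one attempt and no reset: what is moved stays moved. The work goes in short steps, Python scripts to look and compute and a shell command to move; the robot and the scene stay as the last step left them, time stands still between calls to the robot, and variables do not carry over. Pictures are saved under pics/ and viewed, at most 10 in all, crops included, and the job is handed in when it is done.

```bash
mkdir -p pics; python3 - <<'E'
from rig import robot,cams
import cv2,numpy as np
np.set_printoptions(precision=4,suppress=True)
o=robot.get_obs();print(o['time'],o['position'],o['tool_rot'],o['grip_width'])
for n in("top","side","wrist"):
    i=cams.camera_info(n);print(n,np.array(i['intrinsics']),np.array(i['pose']))
    cv2.imwrite(f"pics/{n}0.png",cams.camera(n)[...,::-1])
E
```

```text
0.0 [ 0.2362 -0.578   0.2913] [ 0.9813  0.1927 -0.     -0.0011] 0.08700959806018056
top [[472.5071   0.     319.1117]
 [  0.     472.5071 196.9585]
 [  0.       0.       1.    ]] [[-0.0169 -0.9983  0.0552  0.4647]
 [-0.9996  0.0181  0.0222 -0.0349]
 [-0.0232 -0.0548 -0.9982  1.5982]
 [ 0.      0.      0.      1.    ]]
side [[481.9769   0.     315.8051]
 [  0.     481.9769 200.2539]
 [  0.       0.       1.    ]] [[-0.791  -0.4784  0.3814  0.0451]
 [-0.6118  0.613  -0.4999  0.6845]
 [ 0.0054 -0.6288 -0.7776  1.1465]
 [ 0.      0.      0.      1.    ]]
wrist [[309.7069   0.     319.7899]
 [  0.     309.7069 202.2463]
 [  0.       0.       1.    ]] [[ 0.3779 -0.8886 -0.2599  0.3068]
 [-0.9258 -0.3634 -0.1036 -0.548 ]
 [-0.0024  0.2798 -0.9601  0.3836]
 [ 0.      0.      0.      1.    ]]
```

View pics/top0.png

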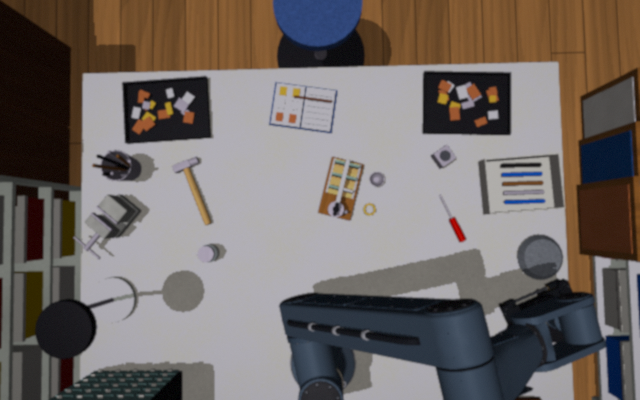

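View pics/side0.png

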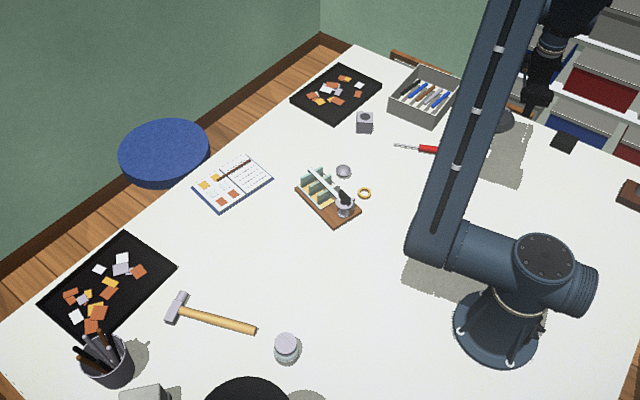

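Top view: the carrier is at about (341,188) with its knob at about (337,209), the book at (303,107), tin (377,179), ring (370,210). The side view shows the carrier at (328,197). Next I enlarge both views and measure.

```bash
cat > h.py <<'E'
import cv2,numpy as np
from rig import robot,cams
from scipy.spatial.transform import Rotation as R
np.set_printoptions(precision=4,suppress=True)
def ray(n,uv,info=None):
    i=info or cams.camera_info(n);K=np.array(i['intrinsics']);T=np.array(i['pose'])
    d=np.array([(uv[0]-K[0,2])/K[0,0],(uv[1]-K[1,2])/K[1,1],1.])
    if n=="wrist":
        r=np.hypot(d[0],d[1]);d=np.array([d[0]/r*np.sin(r),d[1]/r*np.sin(r),np.cos(r)]) if r>1e-9 else d
    return T[:3,3],T[:3,:3]@d
def plane(n,uv,z,info=None):
    c,d=ray(n,uv,info);return c+d*(z-c[2])/d[2]
def proj(n,p,info=None):
    i=info or cams.camera_info(n);K=np.array(i['intrinsics']);T=np.array(i['pose'])
    c=T[:3,:3].T@(np.asarray(p)-T[:3,3])
    if n=="wrist":
        t=np.arctan2(np.hypot(c[0],c[1]),c[2]);s=t/np.hypot(c[0],c[1])
    else:s=1/c[2]
    return np.array([K[0,0]*c[0]*s+K[0,2],K[1,1]*c[1]*s+K[1,2]])
E
python3 - <<'E'
from h import *
t=cv2.imread("pics/top0.png");s=cv2.imread("pics/side0.png")
a=cv2.resize(t[145:230,305:395],None,fx=4.4,fy=4.4,interpolation=3)
b=cv2.resize(s[150:235,285:375],None,fx=4.4,fy=4.4,interpolation=3)
cv2.imwrite("pics/crop0.png",np.hstack([a,b]))
hsv=cv2.cvtColor(t,cv2.COLOR_BGR2HSV)
m=cv2.inRange(hsv,(5,90,40),(22,255,200));m2=np.zeros_like(m);m2[145:230,305:364]=m[145:230,305:364]
m2=cv2.morphologyEx(m2,cv2.MORPH_CLOSE,np.ones((15,15)))
c=max(cv2.findContours(m2,0,1)[0],key=cv2.contourArea)
rc=cv2.minAreaRect(c);print(rc)
bx=cv2.boxPoints(rc)
P=np.array([plane("top",p,0.02) for p in bx]);print(bx,P)
print([np.linalg.norm(P[i]-P[i-1]) for i in range(4)])
for q in([274,82],[337,88],[331,132],[268,124]):print("book",plane("top",q,.013))
print("tin",plane("top",(377,179),.02),"ring",plane("top",(370,210),.01))
E
```

```text
((340.5148620605469, 188.58901977539062), (32.46299743652344, 56.016441345214844), 13.706960678100586)
[[318.1089 211.9534]
 [331.3824 157.5323]
 [362.9208 165.2246]
 [349.6474 219.6457]] [[ 0.5018  0.0044  0.02  ]
 [ 0.6838 -0.0433  0.02  ]
 [ 0.6557 -0.1484  0.02  ]
 [ 0.4744 -0.1003  0.02  ]]
[np.float64(0.10822116251693846), np.float64(0.18811177836375081), np.float64(0.10883640916234376), np.float64(0.18765266923569637)]
book [0.9481 0.1477 0.013 ]
book [ 0.9223 -0.0668  0.013 ]
book [ 0.7717 -0.0436  0.013 ]
book [0.8037 0.1699 0.013 ]
tin [ 0.6085 -0.1944  0.02  ] ring [ 0.5056 -0.1695  0.01  ]
```

View pics/crop0.png

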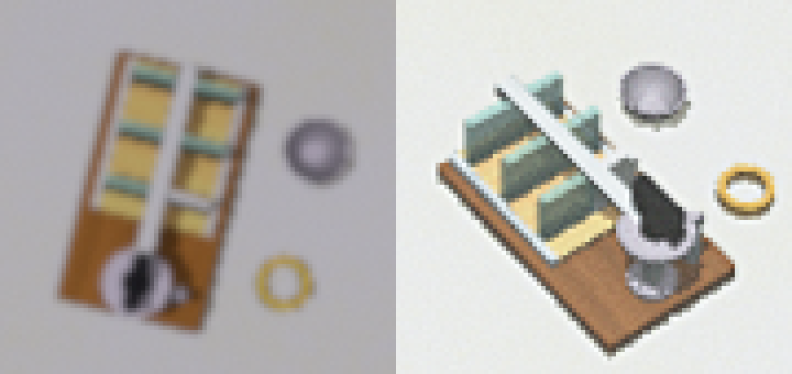

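The crop shows that the slot nearest the knob has its right end white (about crop (195,200)). So the sample is at slot y=-22, with its frosted end towards rack +x (world -y) and its label facing away from the robot. Rack yaw: y axis at about -14.7°, pivot about (0.507,-0.053). Moving over the knob.

```bash
python3 -m crank '[[0,0,0,0,0,0.161,0],[0,0,0,0,0,0.161,0],[0,0,0,0,0,0.161,0],[0,0,0,0,0,0.161,0],[0.85,-5.58,0.2,0,0,0,0]]'; python3 -m crank '[[0.85,-5.58,0.2,0,0,0,0],[0.85,-5.58,0.2,0,0,0,0],[0.85,-5.58,0.2,0,0,0,0],[0.85,-5.58,0.2,0,0,0,0],[0.85,-5.58,0.2,0,0,0,0]]'; python3 -m crank '[[0.85,-5.58,0.2,0,0,0,0],[0.85,-5.58,0.2,0,0,0,0],[0.85,-5.58,0.2,0,0,0,0],[0.85,-5.58,0.2,0,0,0,0],[0,0,0,0,0,0,0]]'
python3 - <<'E'
from h import *
import pickle
o=robot.get_obs();i=cams.camera_info("wrist");pickle.dump(i,open("w1.pkl","wb"))
cv2.imwrite("pics/w1.png",cams.camera("wrist")[...,::-1]);print(o['time'],o['position'],o['q'],R.from_quat(o['tool_rot']).as_matrix())
E
```

```text
time: 0.78
position: [0.2579, -0.5297, 0.2901]
tool_rot: [0.991, -0.13, 0.001, 0.002]
ft_force: [1.9, 0.9, 0.3]
grip_width: 0.0871
grip_force: 0.0
time: 1.4
position: [0.371, -0.2659, 0.2802]
tool_rot: [0.992, -0.128, 0.0, -0.0]
ft_force: [-0.0, -0.4, 0.1]
grip_width: 0.0866
grip_force: 0.0
time: 2.02
position: [0.4604, -0.0569, 0.272]
tool_rot: [0.992, -0.124, -0.0, -0.0]
ft_force: [-1.2, -0.2, -0.5]
grip_width: 0.0874
grip_force: 0.0
2.025 [ 0.4604 -0.0569  0.272 ] [-0.3648  0.3429  1.8467  0.0007  0.9526  1.455 ] [[ 0.9691 -0.2469 -0.0004]
 [-0.2469 -0.9691  0.0007]
 [-0.0006 -0.0006 -1.    ]]
```

View pics/w1.png

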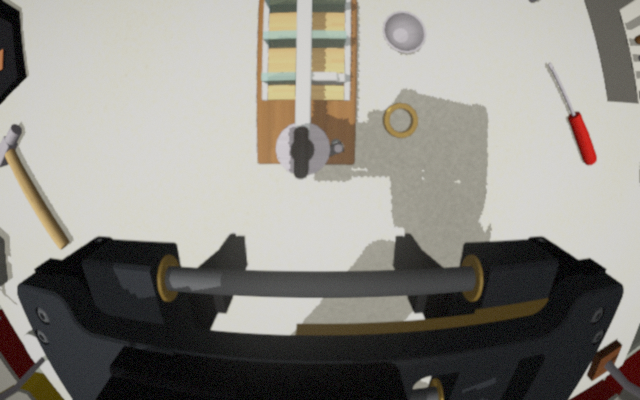

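The wrist view shows the wing at about (301,152), the bar running up to (305,0), the near tile's clear end at (285,76) and its frosted end at (328,77). Now the fine measurement.

```bash
python3 - <<'E'
from h import *
import pickle
i=pickle.load(open("w1.pkl","rb"));w=cv2.imread("pics/w1.png");hsv=cv2.cvtColor(w,cv2.COLOR_BGR2HSV)
def big(m,x0,x1,y0,y1):
    z=np.zeros_like(m);z[y0:y1,x0:x1]=m[y0:y1,x0:x1]
    return max(cv2.findContours(z,0,1)[0],key=cv2.contourArea)
c=big(cv2.inRange(hsv,(0,0,0),(180,255,60)),280,325,115,190)
P=np.array([plane("wrist",p,0.110,i)[:2] for p in c[:,0]]).astype(np.float32)
print("wing top",cv2.minAreaRect(P*1000))
m=cv2.inRange(hsv,(5,100,60),(20,255,220))
c=big(cv2.morphologyEx(m,cv2.MORPH_CLOSE,np.ones((25,25))),245,370,95,170)
P=np.array([plane("wrist",p,0.018,i)[:2] for p in c[:,0]]).astype(np.float32)
print("base near",cv2.minAreaRect(P*1000),cv2.boundingRect(c))
# bar edges: bright columns per row, z=.075
L=[]
for y in range(5,110,5):
    r=w[y,285:325].astype(int).min(1);x=np.where(r>165)[0];
    if len(x):L.append((y,285+x.min(),285+x.max()))
print(L[::3])
mid=np.array([plane("wrist",((a+b)/2,y),.075,i)[:2] for y,a,b in L if 9<b-a<22])
v=cv2.fitLine(mid.astype(np.float32),cv2.DIST_HUBER,0,.01,.01).ravel();print("bar",v,np.degrees(np.arctan2(v[1],v[0])))
m=cv2.inRange(hsv,(60,25,60),(100,255,255))
for n,(y0,y1) in {"near":(66,86),"mid":(28,46)}.items():
    z=np.zeros_like(m);z[y0:y1,255:365]=m[y0:y1,255:365];ys,xs=np.nonzero(z)
    print(n,len(xs),xs.min(),xs.max(),ys.min(),ys.max())
t=cv2.resize(w[0:185,235:375],None,fx=4,fy=4,interpolation=3)[:590];cv2.imwrite("pics/w1c.png",t)
E
```

```text
wing top ((502.02203369140625, -54.5537223815918), (0.0, 0.0), 0.0)
base near ((522.9676513671875, -55.13132095336914), (108.71994018554688, 76.4583511352539), 75.11444854736328) (257, 95, 99, 68)
[(5, np.int64(297), np.int64(311)), (20, np.int64(296), np.int64(311)), (35, np.int64(285), np.int64(324)), (50, np.int64(296), np.int64(310)), (65, np.int64(296), np.int64(310)), (80, np.int64(296), np.int64(310)), (95, np.int64(295), np.int64(310))]
bar [ 0.9659 -0.259   0.5964 -0.0746] -15.008474
near 215 263 294 73 82
mid 388 264 345 31 43
```

View pics/w1c.png

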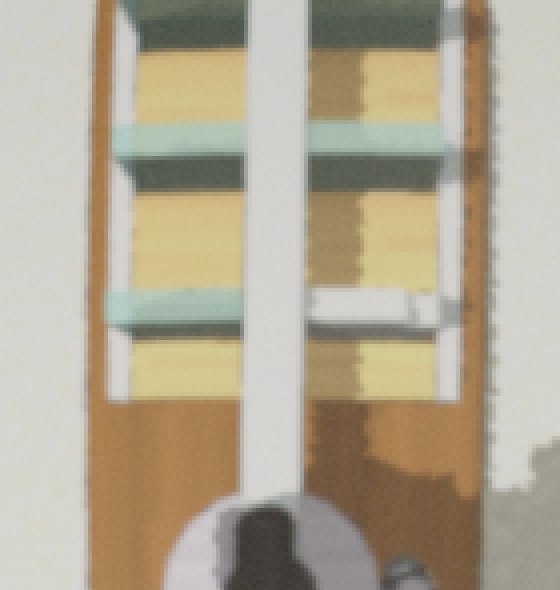

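The crop shows the near tile clear at left (top edge around image row 74-80, left end col 262), and frosted white at right with its notch at the outer end, so this is the sample. Cross-checking the pivot.

```bash
python3 - <<'E'
from h import *
import pickle
i=pickle.load(open("w1.pkl","rb"));w=cv2.imread("pics/w1.png")
m=(w.max(2)<75).astype(np.uint8);m[:,:270]=0;m[:,330:]=0;m[:115]=0;m[190:]=0
n,l,s,c=cv2.connectedComponentsWithStats(m);k=1+s[1:,4].argmax();print(s[k],c[k])
pv=np.array([.5095,-.0515]);y=np.array([.9659,-.2588]);x=np.array([-.2588,-.9659])
for yy in(-22,22):
    for xx in (-6,6):print("pred wing",proj("wrist",[*(pv+y*yy/1e3+x*xx/1e3),.110],i).round(1))
for yy in(66,74):print("pred tile left/right",proj("wrist",[*(pv+y*yy/1e3-x*.04),.066],i).round(1),proj("wrist",[*(pv+y*yy/1e3+x*.04),.066],i).round(1))
print("meas left",plane("wrist",(262,77),.066,i),"pred",pv+y*.07-x*.04)
o=robot.get_obs();T=R.from_quat(o['tool_rot']).as_matrix()
print("to knob cm",100*T.T@(np.array([*pv,.099+.051])-o['position']),"yaw",np.degrees(np.arctan2(T[1,0],T[0,0])))
E
```

```text
[292 128  21  49 704] [301.3409 150.9957]
pred wing [293.  176.3]
pred wing [307.3 176.4]
pred wing [292.8 123.7]
pred wing [307.6 123.7]
pred tile left/right [261.8  77.6] [345.8  77.4]
pred tile left/right [261.9  69.5] [346.   69.3]
meas left [ 0.5841 -0.0303  0.066 ] pred [ 0.5875 -0.031 ]
to knob cm [ 4.6142 -1.9314 12.2028] yaw -14.417618420623102
```

```bash
python3 -m crank '[[2.2,-0.9,2,0,0,0.01,0],[2.2,-0.9,2,0,0,0,0],[0,0,4,0,0,0,0],[0,0,4,0,0,0,0],[0,0,0,0,0,0,0]]' 30; python3 - <<'E'
from h import *
import pickle
o=robot.get_obs();i=cams.camera_info("wrist")
w=cams.camera("wrist")[...,::-1];cv2.imwrite("pics/w2.png",w);print(o['time'],o['position'],o['ft_force'])
E
```

```text
time: 2.7
position: [0.505, -0.0554, 0.1499]
tool_rot: [0.991, -0.134, -0.004, -0.001]
ft_force: [0.9, 0.6, 0.2]
grip_width: 0.087
grip_force: 0.0
2.7 [ 0.505  -0.0554  0.1499] [0.9257 0.5947 0.1993]
```

View pics/w2.png

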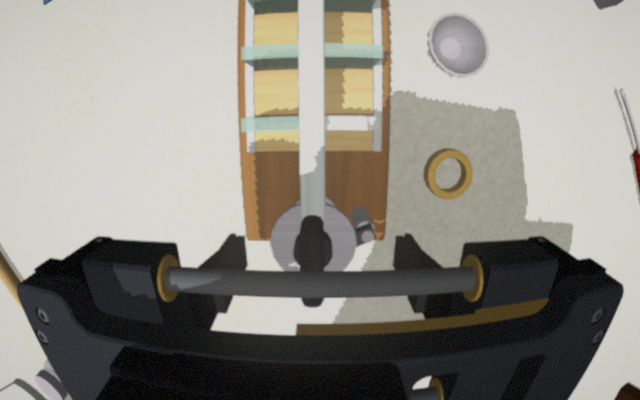

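The wing sits between the fingers at (313,245), about 3 mm left of the finger centre line at column 320, which matches the pose offset. I correct and close.

```bash
python3 -m crank '[[0.15,-0.3,0,0,0,0,0],[0,0,0,0,0,0,1],[0,0,0,0,0,0,1],[0,0,0,0,0,0,1],[0,0,0,0,0,0,1]]' 30;  python3 -m crank '[[0,0,0,0,0,0,1],[0,0,0,0,0,0,1]]'
```

```text
time: 3.38
position: [0.5094, -0.0517, 0.1524]
tool_rot: [0.991, -0.133, 0.0, 0.0]
ft_force: [0.6, 0.1, 0.3]
grip_width: 0.0549
grip_force: 0.0
time: 3.62
position: [0.5093, -0.0517, 0.1522]
tool_rot: [0.991, -0.133, -0.0, -0.0]
ft_force: [-0.4, -0.7, -0.3]
grip_width: 0.035
grip_force: 0.0
```

```bash
python3 -m crank '[[-0.1,0,0,0,0,0,1],[0,0,0,0,0,0,1],[0,0,0,0,0,0,1],[0,0,0,0,0,0,1],[0,0,0,0,0,0,1]]' 30
```

```text
time: 4.25
position: [0.5082, -0.0518, 0.1522]
tool_rot: [0.991, -0.133, -0.0, 0.0]
ft_force: [-2.0, -4.3, -0.6]
grip_width: 0.0196
grip_force: 30.0
```

```bash
python3 -m crank '[[0,0,0,0,0,0,1],[0,0,0,0,0,0,1]]' 45; python3 - <<'E'
from h import *
w=cams.camera("wrist")[...,::-1];cv2.imwrite("pics/w3.png",cv2.resize(w[150:330,200:440],None,fx=2.5,fy=2.5,interpolation=3))
E
```

```text
time: 4.5
position: [0.5082, -0.0518, 0.1522]
tool_rot: [0.991, -0.133, -0.0, 0.0]
ft_force: [-1.6, -4.7, 0.1]
grip_width: 0.0191
grip_force: 45.0
```

View pics/w3.png

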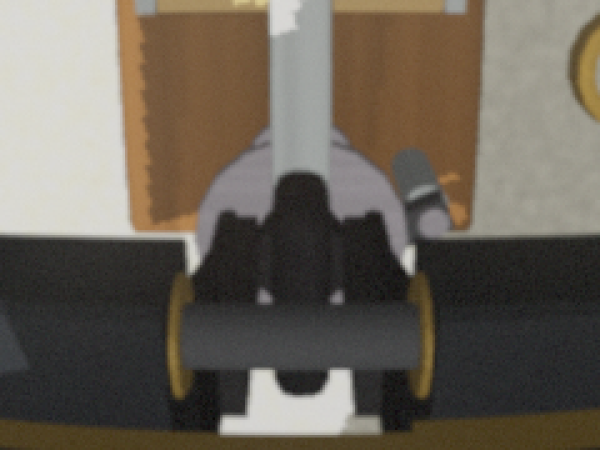

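The fingers hold the wing symmetrically (about (300,250) in the crop). Turning anticlockwise.

```bash
for k in 1; do python3 -m crank '[[0,0,0,0,0,-0.15,1],[0,0,0,0,0,-0.15,1],[0,0,0,0,0,-0.15,1],[0,0,0,0,0,-0.15,1],[0,0,0,0,0,-0.15,1]]' 45; done; python3 - <<'E'
from h import *
o=robot.get_obs();print(o['ft_force'],o['moment'])
w=cams.camera("wrist")[...,::-1];cv2.imwrite("pics/w4.png",w)
E
```

```text
time: 5.18
position: [0.5082, -0.0515, 0.1522]
tool_rot: [0.97, 0.242, -0.0, -0.0]
ft_force: [-2.2, -3.2, -0.4]
grip_width: 0.0192
grip_force: 45.0
[-2.1608 -3.2003 -0.353 ] [-0.623   0.3365 -0.0379]
```

```bash
python3 -m crank '[[0,0,0,0,0,-0.15,1],[0,0,0,0,0,-0.15,1],[0,0,0,0,0,-0.15,1],[0,0,0,0,0,-0.15,1],[0,0,0,0,0,-0.15,1]]' 45; python3 -m crank '[[0,0,0,0,0,-0.02,1]]'; python3 - <<'E'
from h import *
o=robot.get_obs();print(o['ft_force'],o['moment'])
w=cams.camera("wrist")[...,::-1];cv2.imwrite("pics/w5.png",w);v=cv2.imread("pics/w4.png")
t=cams.camera("side")[150:235,265:375][...,::-1]
cv2.imwrite("pics/v5.png",np.vstack([np.hstack([cv2.resize(a[100:330,120:520],None,fx=1,fy=1) for a in (v,w)]),np.hstack([cv2.resize(t,(430,332)),np.zeros((332,370,3),np.uint8)])]))
E
```

```text
time: 5.85
position: [0.508, -0.0513, 0.1522]
tool_rot: [0.815, 0.58, -0.0, -0.0]
ft_force: [-2.2, -1.8, -0.8]
grip_width: 0.0193
grip_force: 45.0
time: 5.98
position: [0.508, -0.0513, 0.1522]
tool_rot: [0.81, 0.586, -0.0, -0.0]
ft_force: [-2.0, -4.2, -0.1]
grip_width: 0.0193
grip_force: 45.0
[-2.0069 -4.2252 -0.0749] [-0.5344  0.4163  0.1289]
```

View pics/v5.png

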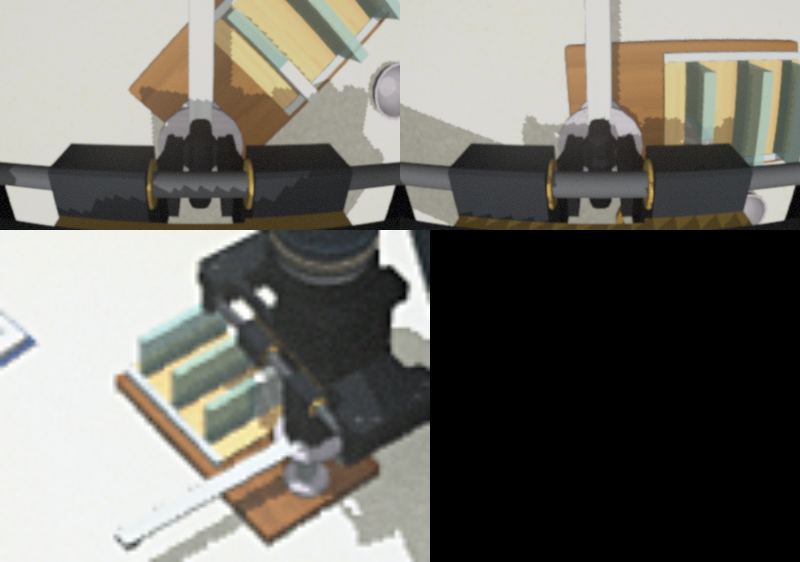

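Both wrist views and the side view show the bar swung from the tiles to rack -x, so the keeper is nearly at its stop. Now release, rise, and move over the sample's clear end.

```bash
python3 -m crank '[[0,0,0,0,0,0,0.4],[0,0,0,0,0,0,0.4],[0,0,0,0,0,0,0.4],[0,0,-3.5,0,0,-0.056,0.4],[0,0,-3.5,0,0,0,0.5]]' 20; python3 -m crank '[[0.9,3.5,0,0,0,0,0.6],[0.9,3.5,0,0,0,0,0.6],[0,0,0,0,0,0,0.6],[0,0,0,0,0,0,0.6]]'; python3 - <<'E'
from h import *
import pickle
o=robot.get_obs();i=cams.camera_info("wrist");pickle.dump(i,open("w6.pkl","wb"))
w=cams.camera("wrist")[...,::-1];cv2.imwrite("pics/w6.png",w)
t=cams.camera("side")[...,::-1];cv2.imwrite("pics/s6.png",t)
T=R.from_quat(o['tool_rot']).as_matrix();print(o['position'],np.degrees(np.arctan2(T[1,0],T[0,0])),o['grip_width'])
a=np.hstack([cv2.resize(w,(480,300)),cv2.resize(t[150:235,275:366],(320,300))])
b=cv2.resize(w[100:275,200:440],(400,292),interpolation=3);c=np.zeros((292,800,3),np.uint8);c[:,:400]=b
cv2.imwrite("pics/v6.png",np.vstack([a,c]))
E
```

```text
time: 6.7
position: [0.5085, -0.0513, 0.2227]
tool_rot: [0.793, 0.609, 0.0, -0.0]
ft_force: [0.6, 0.2, 0.3]
grip_width: 0.0469
grip_force: 0.0
time: 7.2
position: [0.5797, -0.0518, 0.2218]
tool_rot: [0.793, 0.609, -0.001, -0.001]
ft_force: [-0.1, -0.0, -0.1]
grip_width: 0.0346
grip_force: 0.0
[ 0.5797 -0.0518  0.2218] 75.0430435827353 0.034648158817490775
```

View pics/v6.png

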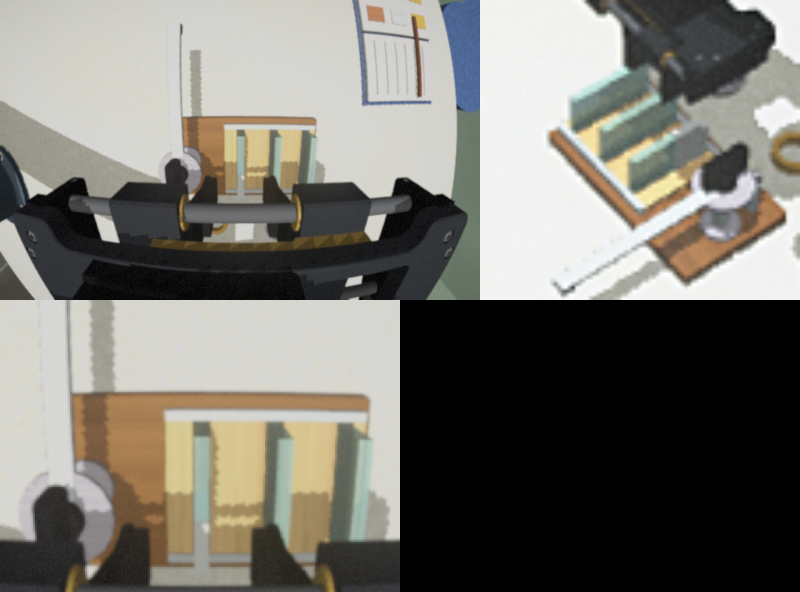

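The view shows the keeper fully open (bar to rack -x, knob at (178,172)) and the sample between the fingers: clear part crop x 195-211, white from crop y≈525. Measuring the sample numerically.

```bash
python3 - <<'E'
from h import *
import pickle
i=pickle.load(open("w6.pkl","rb"));w=cv2.imread("pics/w6.png");hsv=cv2.cvtColor(w,cv2.COLOR_BGR2HSV)
o=robot.get_obs();T=R.from_quat(o['tool_rot']).as_matrix()
m=cv2.inRange(hsv,(70,25,110),(100,140,255))
E=[]
for y in range(176,250,4):
    x=np.where(m[y,308:335])[0]
    if len(x)>3:
        a,b=[plane("wrist",(308+v,y),.066,i) for v in (x.min()-.5,x.max()+.5)]
        ta,tb=[(T.T@(p-o['position']))[:2]*1000 for p in (a,b)]
        print(y,308+x.min(),308+x.max(),ta.round(1),tb.round(1))
for y in range(164,180,2):print(y,w[y,321],end=' ')
for uv in((322,174),(322,232)):print(uv,(T.T@(plane("wrist",uv,.066,i)-o['position'])*1000).round(1))
print([tuple(w[y,322]) for y in range(222,244,2)])
print("pred clear point in tool",(T.T@(np.array([.5795,-.0522,.066])-o['position'])*1000).round(1))
E
```

```text
196 320 324 [11.1 -1. ] [11.1  3.2]
200 320 324 [ 7.7 -1. ] [7.7 3.2]
204 321 324 [ 4.2 -0.1] [4.2 3.2]
208 320 323 [ 0.7 -1. ] [0.7 2.4]
216 317 324 [-6.4 -3.5] [-6.4  3.3]
220 317 324 [-10.   -3.5] [-10.    3.3]
224 317 324 [-13.6  -3.5] [-13.6   3.3]
228 317 324 [-17.3  -3.5] [-17.3   3.3]
164 [104 132 158] 166 [188 192 194] 168 [210 214 214] 170 [211 215 216] 172 [174 180 179] 174 [ 99 112 108] 176 [ 95 109 105] 178 [ 98 110 106] (322, 174) [ 29.7   1.1 155.9]
(322, 232) [-21.    1.2 155.9]
[(np.uint8(175), np.uint8(184), np.uint8(160)), (np.uint8(174), np.uint8(183), np.uint8(157)), (np.uint8(174), np.uint8(183), np.uint8(155)), (np.uint8(174), np.uint8(182), np.uint8(157)), (np.uint8(174), np.uint8(183), np.uint8(157)), (np.uint8(163), np.uint8(170), np.uint8(161)), (np.uint8(190), np.uint8(195), np.uint8(195)), (np.uint8(197), np.uint8(200), np.uint8(201)), (np.uint8(178), np.uint8(185), np.uint8(183)), (np.uint8(156), np.uint8(164), np.uint8(162)), (np.uint8(156), np.uint8(162), np.uint8(160))]
pred clear point in tool [ -0.3   0.6 155.9]
```

Everything agrees within about 1 mm: the tile's centre line is at tool y≈0 and the frost border at tool x≈-21 mm. Descending.

```bash
python3 -m crank '[[0.2,0,3.5,0,0,0,0.6],[0,0,3.5,0,0,0,0.6],[0,0,2.5,0,0,0,0.6],[0,0,0.9,0,0,0,0.6],[0,0,0,0,0,0,0.6]]' 15; python3 -m crank '[[0,0,0,0,0,0,0.6]]'
```

```text
time: 7.92
position: [0.5807, -0.0502, 0.1181]
tool_rot: [0.793, 0.609, -0.0, -0.0]
ft_force: [-0.3, -0.0, -0.1]
grip_width: 0.0345
grip_force: 0.0
time: 8.05
position: [0.5818, -0.0504, 0.1193]
tool_rot: [0.793, 0.609, 0.001, 0.001]
ft_force: [-0.2, -0.9, 0.4]
grip_width: 0.0349
grip_force: 0.0
```

```bash
python3 -m crank '[[0,-0.15,0.4,0,0,0,0.6],[0,0,0,0,0,0,0.6],[0,0,0,0,0,0,1],[0,0,0,0,0,0,1],[0,0,0,0,0,0,1]]' 15; python3 -m crank '[[0,0,0,0,0,0,1],[0,0,0,0,0,0,1],[0,0,0,0,0,0,1]]' 20
```

```text
time: 8.68
position: [0.5798, -0.0499, 0.1143]
tool_rot: [0.793, 0.609, 0.0, 0.0]
ft_force: [-0.3, -0.4, -0.7]
grip_width: 0.0124
grip_force: 0.0
time: 9.05
position: [0.5798, -0.0499, 0.1142]
tool_rot: [0.793, 0.609, 0.0, 0.0]
ft_force: [0.5, -0.3, -0.0]
grip_width: 0.0078
grip_force: 20.0
```

```bash
python3 -m crank '[[0,0,-0.5,0,0,0,1],[0,0,-1.5,0,0,0,1],[0,0,-3,0,0,0,1],[0,0,-4,0,0,0,1],[0,0,-4,0,0,0,1]]' 25; python3 -m crank '[[0,0,-3,0,0,0,1],[0,0,-2,0,0,0,1],[0,0,-1,0,0,0,1],[0,0,0,0,0,0,1]]'; python3 - <<'E'
from h import *
o=robot.get_obs();T=R.from_quat(o['tool_rot']).as_matrix();print(o['q'])
# reader direction from book corners
near=np.array([.7717-.8037,-.0436-.1699]);a=np.arctan2(-near[0]*-1,0) if 0 else None
h=np.array([-near[1],near[0]]);h/=np.linalg.norm(h);side=np.array([.9481-.8037,.1477-.1699]);s2=np.array([.9223-.7717,-.0668+.0436])
print("reader yaw from near edge, sides",*(np.degrees(np.arctan2(v[1],v[0])) for v in(h,side,s2)))
print("tool y yaw",np.degrees(np.arctan2(T[1,1],T[0,1])))
E
```

```text
time: 9.68
position: [0.5793, -0.0497, 0.2463]
tool_rot: [0.793, 0.609, -0.0, -0.0]
ft_force: [-0.0, -0.1, -0.8]
grip_width: 0.0081
grip_force: 25.0
time: 10.18
position: [0.5797, -0.0498, 0.3051]
tool_rot: [0.793, 0.609, 0.0, 0.001]
ft_force: [0.4, 0.2, -0.7]
grip_width: 0.0077
grip_force: 25.0
[-0.2777  0.454   1.5298  0.      1.1564 -0.0167]
reader yaw from near edge, sides -8.524204022767329 -8.740198921661554 -8.757597404507578
tool y yaw -14.953245357582546
```

Tile lifted (−0.75 N, width 7.8 mm). Now turn 6.3° towards the reader and tip 45°.

```bash
python3 -m crank '[[0,0,0,0,0,-0.11,1],[0,0,0,-0.157,0,0,1],[0,0,0,-0.157,0,0,1],[0,0,0,-0.157,0,0,1],[0,0,0,-0.157,0,0,1]]' 25; python3 -m crank '[[0,0,0,-0.157,0,0,1],[0,0,0,0,0,0,1],[0,0,0,0,0,0,1]]';python3 - <<'E'
from h import *
o=robot.get_obs();T=R.from_quat(o['tool_rot']).as_matrix();n=T[:,1]
a=np.radians(-8.65);g=np.array([np.cos(a),np.sin(a),1])/2**.5
print("q",o['q'],"err deg",np.degrees(np.arccos(n@g)),n,"correction (tool)",T.T@np.cross(n,g))
print("tile centre",o['position']+T@[-.019,0,.072])
w=cams.camera("wrist")[...,::-1];s=cams.camera("side")[...,::-1];t=cams.camera("top")[...,::-1]
cv2.imwrite("pics/w7.png",w);cv2.imwrite("pics/s7.png",s);cv2.imwrite("pics/t7.png",t)
top=np.hstack([cv2.resize(w,(400,250)),cv2.resize(t[60:235,200:480],(400,250))])
bot=np.hstack([cv2.resize(s[100:260,200:440],(500,333)),np.zeros((333,300,3),np.uint8)])
cv2.imwrite("pics/v7.png",np.vstack([top,bot]))
E
```

```text
time: 10.8
position: [0.5787, -0.0498, 0.3035]
tool_rot: [0.721, 0.62, 0.202, 0.235]
ft_force: [1.3, 1.6, -1.1]
grip_width: 0.0081
grip_force: 25.0
time: 11.18
position: [0.5836, -0.0417, 0.3048]
tool_rot: [0.71, 0.621, 0.229, 0.241]
ft_force: [-0.7, 0.1, -0.5]
grip_width: 0.0077
grip_force: 25.0
q [-0.3213  0.3418  1.9295  0.617   0.2503 -0.7408] err deg 6.213968845263304 [ 0.7713 -0.1125  0.6265] correction (tool) [-0.1082 -0.      0.0006]
tile centre [ 0.6262 -0.0646  0.2482]
```

View pics/v7.png

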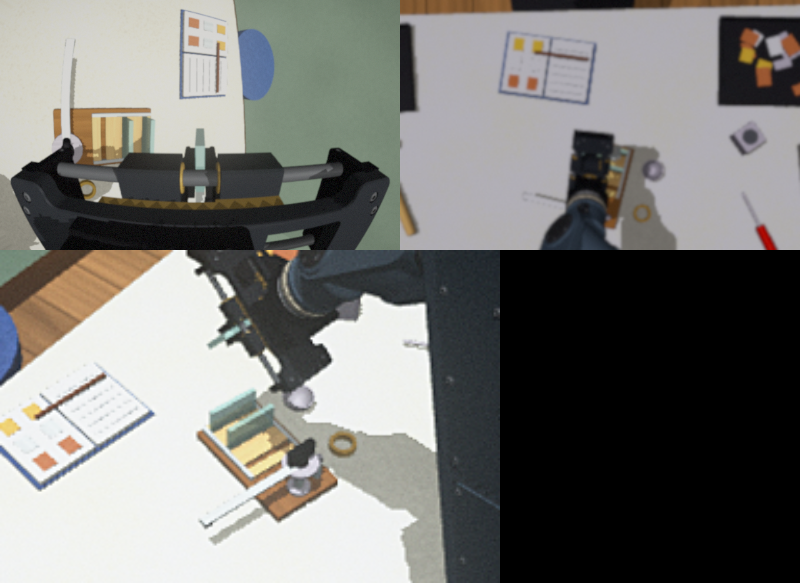

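The picture shows the sample held by its clear end, both plain tiles still in the rack, the keeper open, and the bowl and ring in place. The tip is 6° short because the wrist is close to straight. I move 6 cm outwards and finish the tip.

```bash
python3 -m crank '[[0,2.3,1.9,0,0,0,1],[0,2.3,1.9,0,0,0,1],[0,0,0,-0.055,0,0,1],[0,0,0,-0.053,0,0,1],[0,0,0,0,0,0,1]]' 25; python3 -m crank '[[0,0,0,0,0,0,1],[0,0,0,0,0,0,1]]'; cat > chk.py <<'E'
from h import *
o=robot.get_obs();T=R.from_quat(o['tool_rot']).as_matrix();n=T[:,1]
a=np.radians(-8.65);g=np.array([np.cos(a),np.sin(a),1])/2**.5
print("q",o['q'],"err deg",np.degrees(np.arccos(n@g)),n,"corr",T.T@np.cross(n,g))
print("tile centre",o['position']+T@[-.019,0,.072])
E
python3 chk.py
```

```text
time: 11.95
position: [0.6427, -0.0478, 0.3041]
tool_rot: [0.697, 0.609, 0.261, 0.274]
ft_force: [0.6, 0.3, -0.7]
grip_width: 0.0078
grip_force: 25.0
time: 12.2
position: [0.6434, -0.0481, 0.3051]
tool_rot: [0.696, 0.61, 0.261, 0.275]
ft_force: [0.7, -0.5, -0.7]
grip_width: 0.0079
grip_force: 25.0
q [-0.3023  0.4184  1.8471  0.9364  0.1833 -1.0387] err deg 0.4899156353477761 [ 0.7051 -0.1058  0.7011] corr [-0.0085  0.      0.0011]
tile centre [ 0.6914 -0.0716  0.2532]
```

```bash
python3 -c "
from rig import ticket
print(ticket.hand_in())"
```

```text
the job is handed in; nothing more can be done
None
```

I've handed in the job; the verdict was not shown. The keeper is open and the notched tile is held by its clear end about 25 cm above the bench, with its label within about 0.5° of the reader direction I measured from the book. In the last picture the plain tiles, bowl and ring had not moved; I did not check the rest of the bench again.

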